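# Put the mixed-up casting flasks back on their own sprue bases

## Robot

A 6-joint arm with a two-finger parallel gripper is mounted at the origin on a cart in front of the work surface, level with it; the furniture and walls round the work are solid. World frame = base frame: x ahead of the robot, y to its left, z up, the work surface at z = 0. Lengths are in m, angles in rad, forces in N, time in s.
With the tool pointing down it reaches from about 0.35 to 0.775 m from the base axis. Payload 7.3 kg.
Tool frame: the origin (TCP) lies at the centre of the arm's flange, where the gripper is bolted on; the fingertips stand 178 mm ahead of it and the grasp point (between the pads) lies 159 mm ahead of it (tip_extent is the distance from the TCP to the fingertips, in m); z points along the fingers, y is the line along which they close (so a half turn about z gives the same grasp; the last joint's range is limited). The gripper opens to 92 mm and grips with 3 to 60 N. Pads are 19 mm wide; open, the fingers measure 130 mm over their backs; the gripper's body (75 mm by 190 mm) begins 47 mm behind the grasp point.
Start: joints at [1.05, 0.342, 1.524, -0, 1.275, -0.146], TCP at [0.192, 0.489, 0.405] pointing down, gripper open.
Joint ranges: [-2.53, 2.53], [-0.77, 2.02], [0.04, 2.7], [-1, 4.14], [0.28, 2.66], [-3.11, 3.11]. Speed limits (rad/s): [2.57, 2.57, 3.14, 3.14, 3.14, 3.14].

## Interface

Orientations are given as [roll, pitch, yaw] about the fixed x, y, z axes, in that order (R = Rz(yaw) Ry(pitch) Rx(roll)).
In Python, from cell import * gives the robot as it stands.
- The arm moves only by the tool arm_command, never from a script. Its arguments are lists of equal length, an entry for each row: "xyz": the shift along the world's x, y, z in mm, a list of three; "spin": the turn about the world's z in degrees. In form: {"xyz": [[tx, ty, tz], ...], "spin": [spin, ...]}. A call has 1 to 20 rows; each row shifts and turns the commanded pose from where the row before left it; what a row does not reach is not made up. A row lasts 1/10 s, in which the tool goes at most 50 mm and 8.59 degrees, less where a joint would pass 70% of its speed; a pose out of reach is approached as far as the arm can. A call with a gripper value outside its range is refused whole. "jaw" is the opening, from -1 (shut) to 1 (fully open), set as the call begins (left out, the last holds). The fingers move at their own pace and stop on an object; "squeeze" is the grip in N (left out, the last holds). Time passes only in rows, so rows that do not move let the fingers close. It gives the time, the measured TCP pose, the force, the opening and the grip force at its end, in the units of the state.
- observe(): the state, without advancing time (a new reading comes with each control period).
- read_camera(name): name is "scene" or "top"; returns a dict with "img" (400x640x3 uint8, red, green, blue), "depth" (400x640 float32, m along the optical axis (not along the pixel's ray), 0 where there is no reading), "fx", "fy", "cx", "cy" (pixels), "dist_coeffs" ([k1, k2, p1, p2, k3] as OpenCV has them; the pictures are not rectified), "world_from_camera" (4x4, takes a point from camera to world coordinates). Camera axes: x right, y up, looking along -z (the intrinsics and any distortion apply to the point x, -y, -z); pixel columns grow to the right and rows downward; lengths in m; the calibration is good to about 2 mm. A picture is of the moment at which its call begins.
- hand_in(): hands the job in; it is judged then, once.
The state is a dict: "time": time; "qpos": joint angles; "qvel": joint speeds; "joint_efforts": joint torques, N m; "tool_pos": TCP position; "tool_rot": TCP orientation; "contact_force": force on the tool from outside, world axes, zero at the start; "torque": the same for the moment, N m; "opening": finger opening in m; "grip_force": force on a finger pad.
Only numpy, scipy, OpenCV 4.12 (cv2) and the standard library are available. Lean on these libraries where they do the work, as an engineer would, in place of code of your own. Each camera call takes 0.05 s, during which the arm holds its last target. There are 200 camera calls.

## Task

The four steel casting flasks were put away on each other's rubber sprue bases: put each flask on the base whose recess fits it, upright and fully down in the recess, ready to be filled. Every base is taken, so park a flask on the empty soldering board whenever you need a free spot. Set the flasks down, do not drop them, and never let one tip over.

Things in the scene. Friction and masses are not known exactly. Their poses are not given: they have to be found in the camera images.
- flask_32: The smallest casting flask: a plain perforated stainless tube, open at both ends, standing upright; outside diameter 32 mm, height 42 mm, wall 2.5 mm. Origin at the centre of its lower end, z up along the tube. At the start it stands on a wrong base: loosely in the recess of one of the two larger bases, its lower end 5 mm above the bench.
- flask_40: The second smallest casting flask: a plain perforated stainless tube, open at both ends, standing upright; outside diameter 40 mm, height 46 mm, wall 2.5 mm. Origin at the centre of its lower end, z up along the tube. At the start it stands on a wrong base: loosely in the recess of one of the two larger bases, its lower end 5 mm above the bench.
- flask_58: The second largest casting flask: a plain perforated stainless tube, open at both ends, standing upright; outside diameter 58 mm, height 52 mm, wall 2.5 mm. Origin at the centre of its lower end, z up along the tube. At the start it stands on a wrong base: perched on the flat rim of one of the two smaller bases, its lower end 14 mm above the bench.
- flask_68: The largest casting flask: a plain perforated stainless tube, open at both ends, standing upright; outside diameter 68 mm, height 58 mm, wall 2.5 mm. Origin at the centre of its lower end, z up along the tube. At the start it stands on a wrong base: perched on the flat rim of one of the two smaller bases, its lower end 14 mm above the bench.
- base_32: Rubber sprue base of the 32 mm flask (smallest recess): a round black pad 78 mm wide, 14 mm high, fixed on the bench. Its round recess is 38 mm wide, flares to 45 mm at the rim, floor 5 mm above the bench; a sprue cone 18 mm wide at its foot rises in the middle to just under the rim. Origin at the centre of the underside, z up. A flask fully home stands on the recess floor.
- base_40: Rubber sprue base of the 40 mm flask (second smallest recess): a round black pad 88 mm wide, 14 mm high, fixed on the bench. Its round recess is 46 mm wide, flares to 53 mm at the rim, floor 5 mm above the bench; a sprue cone 18 mm wide at its foot rises in the middle to just under the rim. Origin at the centre of the underside, z up. A flask fully home stands on the recess floor.
- base_58: Rubber sprue base of the 58 mm flask (second largest recess): a round black pad 96 mm wide, 14 mm high, fixed on the bench. Its round recess is 64 mm wide, flares to 71 mm at the rim, floor 5 mm above the bench; a sprue cone 18 mm wide at its foot rises in the middle to just under the rim. Origin at the centre of the underside, z up. A flask fully home stands on the recess floor.
- base_68: Rubber sprue base of the 68 mm flask (largest recess): a round black pad 106 mm wide, 14 mm high, fixed on the bench. Its round recess is 74 mm wide, flares to 81 mm at the rim, floor 5 mm above the bench; a sprue cone 18 mm wide at its foot rises in the middle to just under the rim. Origin at the centre of the underside, z up. A flask fully home stands on the recess floor.
- solder_board: An empty, flat, light-coloured square soldering board, 130 x 130 x 12 mm, fixed to the bench, free for parking a flask. Origin at the centre of its underside, z up; its top is 12 mm above the bench.
Not all that is in view belongs to the job. Leave any red or yellow look-alike of the flask_32 alone.

How it is judged:
By the outcome, as a careful person would: the job done as asked, in the order asked, and still so for the second after the job is handed in, with the robot touching nothing.
It also fails if it takes over 144 s, if anything falls off the work surface, if the arm or the gripper's body presses on something with over 40 N, if the wrist force passes 120 N, or if a joint passes its speed limit or range.

## Working session

There is one attempt and no reset: what is moved stays moved. The work goes in short steps, Python scripts to look and compute and a tool call to move; the robot and the scene stay as the last step left them, time stands still between calls to the robot, and variables do not carry over. Pictures are saved under pics/ and viewed, at most 14 in all, crops included, and the job is handed in when it is done.

Besides the shell and the picture viewer there is one more tool, called after "Emit:" as name(argument=value, ...), one argument or row to a line, values as JSON. arm_command: Moves the arm, as the interface text tells. Its arguments: {"type":"object","properties":{"xyz":{"type":"array","items":{"type":"array","items":{"type":"number"}}},"spin":{"type":"array","items":{"type":"number"}},"jaw":{"type":"number"},"squeeze":{"type":"number"}},"required":["xyz","spin"]}

```bash
mkdir -p pics; ls; python3 - <<'E'
from cell import *
import cv2,numpy as np
print(observe())
for n in ("scene","top"):
    c=read_camera(n); cv2.imwrite(f"pics/{n}0.png",c["img"][:,:,::-1]); np.savez(f"{n}0.npz",**c)
    print(n,c["fx"],c["cx"],c["cy"],c["dist_coeffs"],np.round(c["world_from_camera"],3).tolist())
E
```

```text
pics
{'time': 0.0, 'qpos': array([ 1.05000913e+00,  3.42749206e-01,  1.52502200e+00,  2.50665131e-05,
        1.27535612e+00, -1.45997514e-01]), 'qvel': array([-1.22784877e-03, -8.65718212e-04, -1.04300921e-03, -5.25013534e-05,
        3.86986860e-04,  4.43430648e-04]), 'joint_efforts': array([-2.07384505e-04, -4.31255150e+01, -2.44218081e+01,  7.17270887e-02,
        5.61798178e-02, -1.41523115e-04]), 'tool_pos': array([0.19210204, 0.48845661, 0.40402925]), 'tool_rot': array([-3.14007779e+00, -2.46978089e-04,  2.76679547e+00]), 'contact_force': array([ 0.55102245, -0.92289174,  0.38262929]), 'torque': array([ 0.04843438,  0.02936202, -0.03415272]), 'grip_force': 0.0, 'opening': 0.09171727207491476}
scene 504.5199743344547 320.6245389635866 205.5222085640814 [0.01119205 0.         0.         0.         0.        ] [[0.503, 0.503, -0.703, -0.335], [-0.864, 0.31, -0.397, -0.481], [0.018, 0.807, 0.59, 0.745], [0.0, 0.0, 0.0, 1.0]]
top 383.9085070637893 321.46478225037293 207.57381501654856 [-0.09082515  0.          0.          0.          0.        ] [[0.002, 0.998, -0.061, 0.395], [-1.0, 0.002, 0.003, -0.014], [0.003, 0.061, 0.998, 1.107], [0.0, 0.0, 0.0, 1.0]]
```

View pics/top0.png

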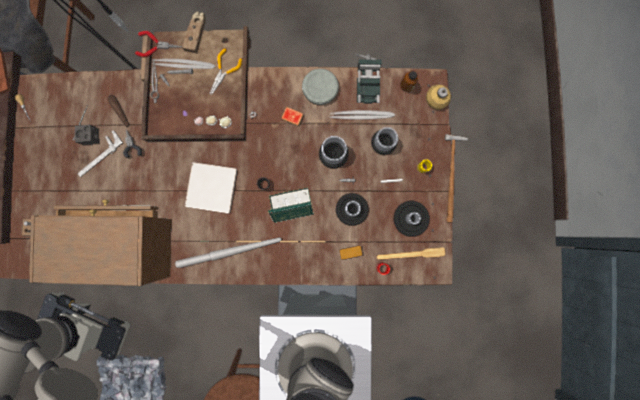

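View pics/scene0.png

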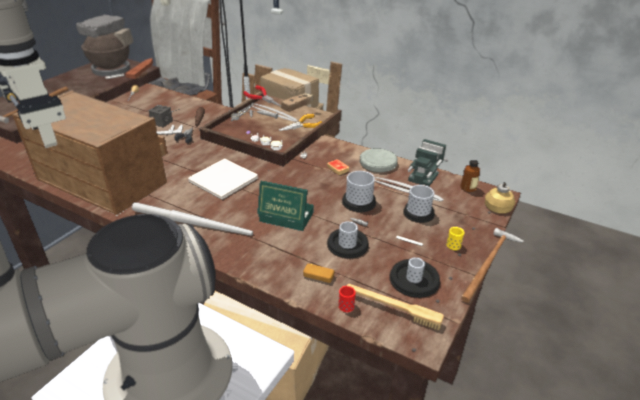

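The top view shows the two large flasks at about (334,151) and (385,140). The two small flasks, on the big bases, are at (352,208) and (411,217). The board is at (211,188), with a green card stand at (290,205) and red and yellow decoys. Next I'll measure with point clouds and orthophotos.

```bash
cat > h.py <<'E'
import numpy as np,cv2
from scipy.optimize import least_squares
def KD(c): return np.array([[c["fx"],0,c["cx"]],[0,c["fy"],c["cy"]],[0,0,1.]]),np.asarray(c["dist_coeffs"],float)
def cloud(c):
    K,D=KD(c); d=c["depth"]; v,u=np.mgrid[0:d.shape[0],0:d.shape[1]]
    n=cv2.undistortPoints(np.dstack([u,v]).reshape(-1,1,2).astype(float),K,D).reshape(d.shape+(2,))
    P=np.dstack([n[...,0]*d,-n[...,1]*d,-d,np.ones_like(d)])@c["world_from_camera"].T
    P[d==0]=np.nan
    return P[...,:3]
def proj(c,X):
    K,D=KD(c); X=np.asarray(X,float).reshape(-1,3); W=np.linalg.inv(c["world_from_camera"])
    p=(X@W[:3,:3].T+W[:3,3])*[1,-1,-1]
    return cv2.projectPoints(p,np.zeros(3),np.zeros(3),K,D)[0].reshape(-1,2)
def ortho(c,cx,cy,z,h=0.075,s=0.0005):
    a=np.arange(-h,h,s); X,Y=np.meshgrid(cy-a,cx-a)  # right=-y, up=+x
    uv=proj(c,np.stack([Y,X,np.full_like(X,z)],-1)).astype(np.float32).reshape(X.shape+(2,))
    return cv2.remap(c["img"],uv[...,0],uv[...,1],cv2.INTER_CUBIC)
def fit(xy,r=None):
    f=lambda p:np.hypot(*(xy-p[:2]).T)-(r if r else p[2])
    s=least_squares(f,[*xy.mean(0),0.03][:2 if r else 3],loss="soft_l1",f_scale=0.002)
    return np.round(s.x*1000,1),np.round(np.sqrt(np.mean(s.fun**2))*1000,1)
E
python3 - <<'E'
from h import *
t=dict(np.load("top0.npz")); s=dict(np.load("scene0.npz"))
Pt,Ps=cloud(t),cloud(s)
print("bench z",np.nanmedian(Pt[165:185,440:448,2]), np.nanmedian(Pt[100:110,260:275,2]))
rows=[]
for u,v in [(334,151),(385,140),(352,208),(411,217)]:
    w=Pt[v-25:v+26,u-25:u+26].reshape(-1,3); w=w[~np.isnan(w[:,2])]
    zt=np.percentile(w[:,2],99); rim=w[w[:,2]>zt-0.006]; c=rim[:,:2].mean(0)
    q=Ps.reshape(-1,3); q=q[np.hypot(*(q[:,:2]-c).T)<0.07]; q=q[~np.isnan(q[:,2])]
    zs=np.percentile(q[:,2],99.5)
    print((u,v),"ztop",zt.round(4),zs.round(4),"rim top",fit(rim[:,:2]),len(rim),"scene",fit(q[q[:,2]>zs-.005][:,:2]))
    b=w[(w[:,2]>.008)&(w[:,2]<.019)]; print("  base band n",len(b),"maxr",np.percentile(np.hypot(*(b[:,:2]-c).T),[50,95]))
    rows.append(np.vstack([ortho(t,*c,zz) for zz in (0.014,zt)]))
    print("  c",c.round(4))
cv2.imwrite("pics/mos0.png",cv2.resize(np.hstack(rows),(800,400),interpolation=cv2.INTER_AREA)[:,:,::-1])
b=Pt[188-40:188+40,211-40:211+40].reshape(-1,3); im=t["img"][148:228,171:251].reshape(-1,3); m=(im.min(1)>170)&(b[:,2]<.03)
xy=b[m][:,:2].astype(np.float32); print("board",cv2.minAreaRect(xy*1000),np.nanmedian(b[m][:,2]))
# obstacles height
for n,(u,v) in dict(card=(290,205),box=(85,225),vise=(368,78),dish=(320,86),yel=(425,166),tweez=(362,115),ring=(264,184),bottle=(410,80)).items():
    w=Pt[v-22:v+23,u-22:u+23].reshape(-1,3); w=w[w[:,2]>.012]; print(n,Pt[v,u].round(3),"maxz",np.nanmax(w[:,2]).round(3))
E
```

```text
bench z 0.00039438796700497214 0.00028059879370467833
(334, 151) ztop 0.0727 0.0709 rim top (array([621.3, -51. ,  32.6]), np.float64(0.8)) 88 scene (array([620.3, -51.5,  32.5]), np.float64(1.6))
  base band n 327 maxr [0.03309594 0.04186179]
  c [ 0.62  -0.051]
(385, 140) ztop 0.0664 0.0647 rim top (array([ 652.7, -197.8,   26.5]), np.float64(1.0)) 76 scene (array([ 652.9, -199.1,   27.7]), np.float64(1.7))
  base band n 219 maxr [0.02859471 0.03623808]
  c [ 0.6516 -0.198 ]
(352, 208) ztop 0.0505 0.0493 rim top (array([ 458. , -103.5,   18.5]), np.float64(0.8)) 41 scene (array([ 457.5, -104.5,   18.4]), np.float64(1.3))
  base band n 472 maxr [0.03845655 0.04608709]
  c [ 0.457  -0.1024]
(411, 217) ztop 0.0446 0.0459 rim top (array([ 431.1, -274.7,   13.8]), np.float64(0.9)) 40 scene (array([ 430.6, -276.1,   14.4]), np.float64(1.5))
  base band n 545 maxr [0.04276242 0.05019827]
  c [ 0.4311 -0.275 ]
board ((520.3881225585938, 306.77423095703125), (134.01409912109375, 131.27728271484375), 81.47921752929688) 0.01236186896037883
card [0.462 0.065 0.1  ] maxz 0.108
box [0.405 0.566 0.193] maxz 0.194
vise [ 0.815 -0.145  0.084] maxz 0.091
dish [ 0.817 -0.013  0.017] maxz 0.026
yel [ 0.585 -0.321 -0.001] maxz 0.049
tweez [ 0.736 -0.137 -0.002] maxz 0.076
ring [0.53  0.149 0.002] maxz 0.1
bottle [ 0.817 -0.265  0.07 ] maxz 0.087
```

View pics/mos0.png

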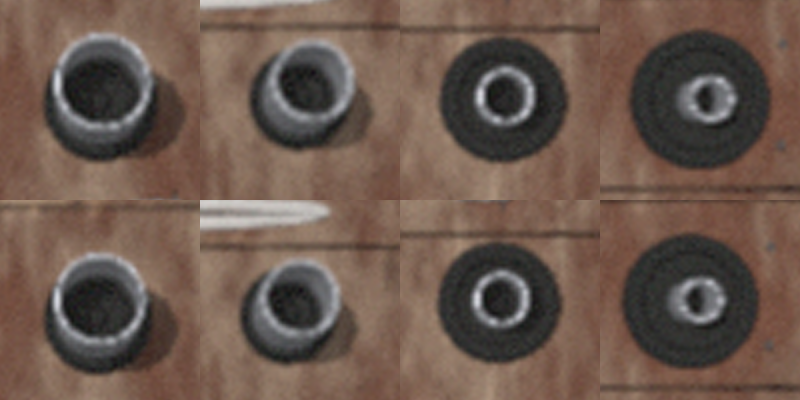

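The two bigger flasks stand at left (68) and second (58) on small bases. At z = 14 mm, C's base spans about 95 mm (base_58) and D's about 104 mm (base_68). I still need the base centres and which small base is which.

```bash
cat > b.py <<'E'
from h import *
from scipy.ndimage import map_coordinates
t=dict(np.load("top0.npz")); s=dict(np.load("scene0.npz"))
for name,c in dict(A=(.619,-.051),B=(.650,-.197),C=(.457,-.103),D=(.431,-.268)).items():
    for cn,cam in (("top",t),("scene",s)):
        o=ortho(cam,*c,0.014,h=.085)[...,0].astype(float); o=cv2.GaussianBlur(o,(0,0),1.5)
        E=[]
        for a in np.deg2rad(np.arange(0,360,4)):
            r=np.arange(.030,.065,.0005); x=r*np.cos(a); y=r*np.sin(a)
            p=map_coordinates(o,[170-x/.0005,170-y/.0005],order=1)
            g=np.gradient(p); i=np.argmax(np.where((p>55)&(p<115),g,-9))
            if g[i]>1.5: E.append((c[0]+x[i],c[1]+y[i],np.rad2deg(a)))
        E=np.array(E); xy=E[:,:2]; f=fit(xy)
        for k in range(4):
            res=abs(np.hypot(*(xy-f[0][:2]/1000).T)-f[0][2]/1000); xy=xy[res<max(.0025,np.median(res)*2.5)] if len(xy)>12 else xy; f=fit(xy)
        print(name,cn,f,len(xy),"of",len(E), [ (2*R,*fit(xy,R/1000)) for R in ((39,44) if name in"AB" else (48,53))])
E
python3 b.py
```

```text
A top (array([618.7, -52.9,  44.5]), np.float64(0.9)) 55 of 90 [(78, array([616.1, -48.5]), np.float64(5.4)), (88, array([618.6, -52.5]), np.float64(1.0))]
A scene (array([601.2, -60.9,  43.5]), np.float64(1.0)) 49 of 59 [(78, array([596.8, -62.8]), np.float64(4.4)), (88, array([601.6, -60.8]), np.float64(1.1))]
B top (array([ 652.7, -199.2,   38.8]), np.float64(0.8)) 60 of 90 [(78, array([ 652.7, -199.4]), np.float64(0.8)), (88, array([ 654.2, -204.7]), np.float64(4.3))]
B scene (array([ 635.7, -205.8,   38.4]), np.float64(1.0)) 45 of 62 [(78, array([ 636.3, -205.7]), np.float64(1.1)), (88, array([ 642.2, -205.4]), np.float64(4.6))]
C top (array([ 457.1, -104.6,   47.3]), np.float64(0.7)) 90 of 90 [(96, array([ 457.1, -104.7]), np.float64(1.0)), (106, array([ 457.8, -107.4]), np.float64(6.0))]
C scene (array([ 446. , -113.4,   49.7]), np.float64(1.1)) 53 of 75 [(96, array([ 444.5, -113.5]), np.float64(2.0)), (106, array([ 448.8, -113.8]), np.float64(3.2))]
D top (array([ 430.9, -274.9,   52.2]), np.float64(0.6)) 90 of 90 [(96, array([ 431., -273.]), np.float64(4.4)), (106, array([ 430.9, -275. ]), np.float64(1.0))]
D scene (array([ 422.1, -280. ,   53.7]), np.float64(1.7)) 59 of 59 [(96, array([ 427.2, -276.2]), np.float64(5.6)), (106, array([ 422.7, -279.6]), np.float64(1.9))]
```

Emit:
arm_command(
  xyz=[
    [30, -27, 0],
    [30, -27, 0],
    [30, -27, 0],
    [30, -27, 0],
    [30, -27, 0],
    [30, -27, 0],
    [30, -27, 0],
    [2, -44, 0],
    [2, -44, 0],
    [2, -44, 0],
    [2, -44, 0],
    [2, -44, 0],
    [2, -44, 0],
    [2, -44, 0],
    [2, -44, 0],
    [2, -44, 0],
    [2, -44, 0],
    [2, -44, 0],
    [2, -44, 0],
    [4, -46, 0],
  ],
  spin=[3, 3, 3, 3, 3, 3, 3.5, 0, 0, 0, 0, 0, 0, 0, 0, 0, 0, 0, 0, 0],
  jaw=1,
  squeeze=25,
)

```text
time: 2.1
tool_pos: [0.4297, -0.2761, 0.4045]
tool_rot: [3.141, -0.0, -3.141]
contact_force: [0.1, -0.5, 0.3]
opening: 0.0916
grip_force: 0.0
```

Emit:
arm_command(
  xyz=[
    [1, 0, -22],
    [0, 0, -22],
    [0, 0, -22],
    [0, 0, -22],
    [0, 0, -22],
    [0, 0, -22],
    [0, 0, -20],
    [0, 0, -10],
    [0, 0, -10],
    [0, 0, -10],
    [0, 0, -10],
    [0, 0, -8],
    [0, 0, -6],
    [0, 0, 0],
  ],
  spin=[0, 0, 0, 0, 0, 0, 0, 0, 0, 0, 0, 0, 0, 0],
)

```text
time: 3.5
tool_pos: [0.431, -0.2743, 0.198]
tool_rot: [3.141, -0.001, -3.141]
contact_force: [-0.3, -0.3, 0.9]
opening: 0.0918
grip_force: 0.0
```

Emit:
arm_command(
  xyz=[
    [0, 0, 0],
    [0, 0, 0],
    [0, 0, 0],
    [0, 0, 0],
    [0, 0, 0],
    [0, 0, 0],
    [0, 0, 0],
    [0, 0, 0],
    [0, 0, 0],
    [0, 0, 0],
  ],
  spin=[0, 0, 0, 0, 0, 0, 0, 0, 0, 0],
  jaw=-1,
)

```text
time: 4.5
tool_pos: [0.4312, -0.2745, 0.1988]
tool_rot: [3.142, 0.0, -3.141]
contact_force: [0.6, -0.5, -0.5]
opening: 0.0311
grip_force: 25.0
```

Emit:
arm_command(
  xyz=[
    [0, 0, 5],
    [0, 0, 10],
    [0, 0, 20],
    [0, 0, 30],
    [0, 0, 30],
    [0, 0, 30],
    [0, 0, 10],
  ],
  spin=[0, 0, 0, 0, 0, 0, 0],
)

```text
time: 5.2
tool_pos: [0.4315, -0.2747, 0.3374]
tool_rot: [-3.138, 0.005, -3.141]
contact_force: [1.3, -0.1, -0.9]
opening: 0.031
grip_force: 25.0
```

Emit:
arm_command(
  xyz=[
    [3, 20, 0],
    [6, 38, 0],
    [6, 38, 0],
    [6, 38, 0],
    [6, 38, 0],
    [6, 38, 0],
    [6, 38, 0],
    [6, 38, 0],
    [6, 38, 0],
    [6, 38, 0],
    [6, 38, 0],
    [6, 38, 0],
    [6, 38, 0],
    [6, 38, 0],
    [6, 38, 0],
    [2, 20, 0],
    [0, 9, 0],
    [0, 0, 0],
  ],
  spin=[0, 0, 0, 0, 0, 0, 0, 0, 0, 0, 0, 0, 0, 0, 0, 0, 0, 0],
)

```text
time: 7.0
tool_pos: [0.5198, 0.3072, 0.3329]
tool_rot: [-3.141, -0.001, -3.14]
contact_force: [0.4, -0.7, -0.8]
opening: 0.0312
grip_force: 25.0
```

Emit:
arm_command(
  xyz=[
    [0, 0, -15],
    [0, 0, -25],
    [0, 0, -25],
    [0, 0, -25],
    [0, 0, -15],
    [0, 0, -8],
    [0, 0, -5],
    [0, 0, -3],
    [0, 0, -3],
    [0, 0, 0],
    [0, 0, 0],
  ],
  spin=[0, 0, 0, 0, 0, 0, 0, 0, 0, 0, 0],
)

```text
time: 8.1
tool_pos: [0.5203, 0.3066, 0.2102]
tool_rot: [3.141, 0.001, -3.141]
contact_force: [-0.1, 0.7, -2.2]
opening: 0.0304
grip_force: 25.0
```

Emit:
arm_command(
  xyz=[
    [0, 0, -1],
    [0, 0, -1],
    [0, 0, 0],
    [0, 0, 0],
  ],
  spin=[0, 0, 0, 0],
)

```text
time: 8.5
tool_pos: [0.5202, 0.3066, 0.2077]
tool_rot: [3.142, -0.0, -3.141]
contact_force: [-0.6, -0.2, -1.1]
opening: 0.0309
grip_force: 25.0
```

Emit:
arm_command(
  xyz=[
    [0, 0, -1],
    [0, 0, -1],
    [0, 0, -0.5],
    [0, 0, 0],
    [0, 0, 0],
  ],
  spin=[0, 0, 0, 0, 0],
)

```text
time: 9.0
tool_pos: [0.5202, 0.3066, 0.2057]
tool_rot: [3.141, 0.0, -3.141]
contact_force: [-1.7, -0.5, 5.0]
opening: 0.0309
grip_force: 25.0
```

Emit:
arm_command(
  xyz=[
    [0, 0, 0],
    [0, 0, 0],
    [0, 0, 0],
    [0, 0, 0],
    [0, 0, 0],
    [0, 0, 0],
    [0, 0, 10],
    [0, 0, 25],
    [0, 0, 35],
    [0, 0, 40],
    [0, 0, 30],
    [0, 0, 0],
  ],
  spin=[0, 0, 0, 0, 0, 0, 0, 0, 0, 0, 0, 0],
  jaw=1,
)

```text
time: 10.2
tool_pos: [0.5209, 0.3069, 0.3512]
tool_rot: [3.137, 0.009, -3.141]
contact_force: [0.3, -0.3, 0.1]
opening: 0.0918
grip_force: 0.0
```

```bash
cat > see.py <<'E'
import sys; from cell import *; from h import *
# usage: see.py out x,y,z ... -> mosaic crops from both cams
n=sys.argv[1]; c=read_camera("top"); s=read_camera("scene"); P=cloud(c)
ims=[]
for a in sys.argv[2:]:
    x,y,z=map(float,a.split(","))
    u,v=proj(c,[x,y,z])[0].astype(int); w=P[v-25:v+26,u-25:u+26].reshape(-1,3); w=w[(w[:,2]>z-.006)&(w[:,2]<z+.006)&(np.hypot(w[:,0]-x,w[:,1]-y)<.06)]
    zt=np.percentile(w[:,2],97) if len(w) else 0
    print(a,"ztop %.4f"%zt,len(w),fit(w[:,:2]) if len(w)>8 else "")
    k=[]
    for cam in (c,s):
        u,v=proj(cam,[x,y,z])[0].astype(int); k.append(cv2.resize(np.ascontiguousarray(cam["img"][max(v-35,0):v+35,max(u-35,0):u+35]),(200,200),interpolation=cv2.INTER_CUBIC))
    ims.append(np.vstack(k))
cv2.imwrite(f"pics/{n}.png",np.hstack(ims)[:,:,::-1])
E
python3 see.py p1 .52,.3066,.054 .621,-.051,.072
```

```text
.52,.3066,.054 ztop 0.0000 0 
.621,-.051,.072 ztop 0.0747 93 (array([621.2, -51.1,  32.6]), np.float64(0.9))
```

Emit:
arm_command(
  xyz=[
    [4, -14, 0],
    [10, -36, 0],
    [10, -36, 0],
    [10, -36, 0],
    [10, -36, 0],
    [10, -36, 0],
    [10, -36, 0],
    [10, -36, 0],
    [10, -36, 0],
    [10, -36, 0],
    [5, -16, 0],
    [2, -4, 0],
    [0, 0, 0],
  ],
  spin=[0, 0, 0, 0, 0, 0, 0, 0, 0, 0, 0, 0, 0],
)

```text
time: 11.6
tool_pos: [0.621, -0.0516, 0.3443]
tool_rot: [3.141, -0.002, 3.141]
contact_force: [0.6, 0.3, -0.2]
opening: 0.0918
grip_force: 0.0
```

```bash
python3 see.py p1 .52,.3066,.054
```

```text
.52,.3066,.054 ztop 0.0571 42 (array([521. , 305.3,  14.9]), np.float64(0.9))
```

View pics/p1.png

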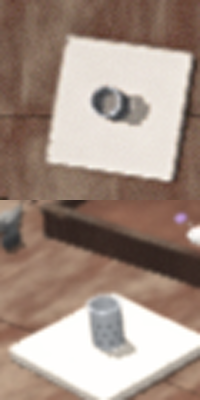

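The picture shows flask_32 standing upright on the board, in the middle of both crops. Next is flask_68.

Emit:
arm_command(
  xyz=[
    [0, 0, -15],
    [0, 0, -25],
    [0, 0, -25],
    [0, 0, -20],
    [0, 0, -12],
    [0, 0, -10],
    [0, 0, -10],
    [0, 0, -10],
    [0, 0, -10],
    [0, 0, 0],
  ],
  spin=[0, 0, 0, 0, 0, 0, 0, 0, 0, 0],
)

```text
time: 12.7
tool_pos: [0.6207, -0.0514, 0.2068]
tool_rot: [3.141, -0.002, -3.141]
contact_force: [0.0, 0.3, -0.5]
opening: 0.0918
grip_force: 0.0
```

Emit:
arm_command(
  xyz=[
    [0, 0, 0],
    [0, 0, 0],
    [0, 0, 0],
    [0, 0, 0],
    [0, 0, 0],
    [0, 0, 0],
    [0, 0, 0],
    [0, 0, 0],
  ],
  spin=[0, 0, 0, 0, 0, 0, 0, 0],
  jaw=-1,
  squeeze=30,
)

```text
time: 13.5
tool_pos: [0.6213, -0.0514, 0.2088]
tool_rot: [-3.142, 0.001, -3.141]
contact_force: [0.2, 0.8, 5.7]
opening: 0.0684
grip_force: 30.0
```

Emit:
arm_command(
  xyz=[
    [0, 0, 5],
    [0, 0, 10],
    [0, 0, 20],
    [0, 0, 25],
    [0, 0, 25],
    [0, 0, 20],
    [0, 0, 10],
    [0, 0, 0],
  ],
  spin=[0, 0, 0, 0, 0, 0, 0, 0],
)

```text
time: 14.3
tool_pos: [0.6213, -0.0514, 0.3248]
tool_rot: [-3.141, 0.003, -3.141]
contact_force: [0.7, -0.1, -2.0]
opening: 0.0688
grip_force: 30.0
```

Emit:
arm_command(
  xyz=[
    [-8, -10, 0],
    [-16, -19, 0],
    [-22, -26, 0],
    [-22, -26, 0],
    [-22, -26, 0],
    [-22, -26, 0],
    [-22, -26, 0],
    [-22, -26, 0],
    [-18, -20, 0],
    [-10, -12, 0],
    [-4, -5, 0],
    [-2, -2, 0],
    [0, 0, 0],
    [0, 0, 0],
  ],
  spin=[0, 0, 0, 0, 0, 0, 0, 0, 0, 0, 0, 0, 0, 0],
)

```text
time: 15.7
tool_pos: [0.4315, -0.2749, 0.323]
tool_rot: [3.141, -0.0, -3.14]
contact_force: [-0.2, -0.2, -1.9]
opening: 0.0687
grip_force: 30.0
```

Emit:
arm_command(
  xyz=[
    [0, 0, -12],
    [0, 0, -25],
    [0, 0, -25],
    [0, 0, -22],
    [0, 0, -14],
    [0, 0, -8],
    [0, 0, -5],
    [0, 0, -3],
    [0, 0, -2],
    [0, 0, -2],
    [0, 0, -2],
    [0, 0, 0],
  ],
  spin=[0, 0, 0, 0, 0, 0, 0, 0, 0, 0, 0, 0],
)

```text
time: 16.9
tool_pos: [0.4312, -0.2754, 0.2033]
tool_rot: [-3.142, 0.0, -3.141]
contact_force: [-0.1, 0.1, -2.0]
opening: 0.0684
grip_force: 30.0
```

Emit:
arm_command(
  xyz=[
    [0, 0, -1],
    [0, 0, -1],
    [0, 0, 0],
    [0, 0, 0],
  ],
  spin=[0, 0, 0, 0],
)

```text
time: 17.3
tool_pos: [0.4312, -0.2754, 0.2012]
tool_rot: [3.142, -0.0, -3.141]
contact_force: [0.0, 0.7, -1.6]
opening: 0.0687
grip_force: 30.0
```

Already below the rim level with no contact, so it's entering the recess freely.

Emit:
arm_command(
  xyz=[
    [0, 0, -1],
    [0, 0, -1],
    [0, 0, 0],
    [0, 0, 0],
  ],
  spin=[0, 0, 0, 0],
)

```text
time: 17.7
tool_pos: [0.4312, -0.2754, 0.1997]
tool_rot: [-3.141, 0.0, -3.141]
contact_force: [-2.0, 1.1, 5.5]
opening: 0.0688
grip_force: 30.0
```

Emit:
arm_command(
  xyz=[
    [0, 0, 0],
    [0, 0, 0],
    [0, 0, 0],
    [0, 0, 0],
    [0, 0, 0],
    [0, 0, 0],
    [0, 0, 8],
    [0, 0, 20],
    [0, 0, 30],
    [0, 0, 40],
    [0, 0, 25],
    [0, 0, 0],
  ],
  spin=[0, 0, 0, 0, 0, 0, 0, 0, 0, 0, 0, 0],
  jaw=1,
)

```text
time: 18.9
tool_pos: [0.4318, -0.2759, 0.3266]
tool_rot: [-3.136, 0.006, -3.141]
contact_force: [-0.1, 0.2, -0.2]
opening: 0.092
grip_force: 0.0
```

Emit:
arm_command(
  xyz=[
    [2, 8, 0],
    [2, 15, 0],
    [2, 15, 0],
    [2, 15, 0],
    [2, 15, 0],
    [2, 15, 0],
    [2, 15, 0],
    [2, 15, 0],
    [2, 15, 0],
    [2, 15, 0],
    [2, 15, 0],
    [2, 8, 0],
    [2, 5, 0],
    [0, 0, 0],
  ],
  spin=[-4, -8, -8, -8, -8, -8, -8, -8, -8, -8, -8, -4, -2, 0],
)

```text
time: 20.3
tool_pos: [0.457, -0.1038, 0.3218]
tool_rot: [-3.141, -0.0, 1.572]
contact_force: [-0.1, 0.2, 0.6]
opening: 0.0919
grip_force: 0.0
```

```bash
python3 see.py p2 .431,-.275,.063 .457,-.104,.051 .653,-.199,.066 .619,-.052,.012
```

```text
.431,-.275,.063 ztop 0.0657 66 (array([ 430.7, -275.1,   32.1]), np.float64(1.0))
.457,-.104,.051 ztop 0.0000 0 
.653,-.199,.066 ztop 0.0704 72 (array([ 652.9, -197.9,   26.4]), np.float64(1.0))
.619,-.052,.012 ztop 0.0172 548 (array([618.8, -51.8,  32.5]), np.float64(9.5))
```

View pics/p2.png

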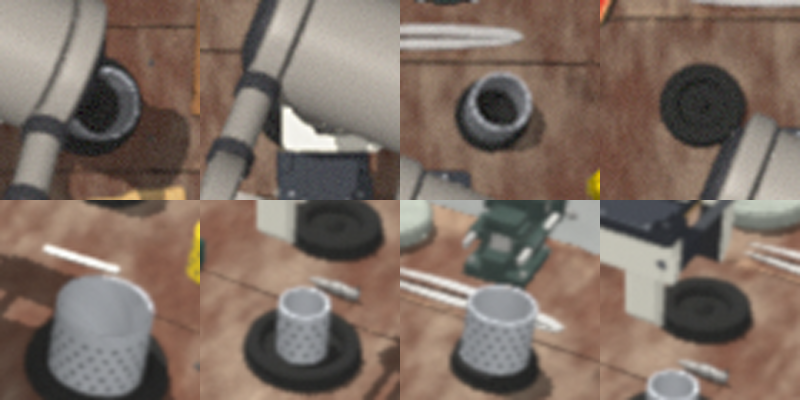

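flask_68 sits fully down in base_68, centred in the first column with its top at 0.064. Base A is empty and clear. Now I grip flask_40.

Emit:
arm_command(
  xyz=[
    [1, 0, -13],
    [0, 0, -25],
    [0, 0, -20],
    [0, 0, -15],
    [0, 0, -10],
    [0, 0, -10],
    [0, 0, -10],
    [0, 0, -10],
    [0, 0, -10],
    [0, 0, 0],
  ],
  spin=[0, 0, 0, 0, 0, 0, 0, 0, 0, 0],
)

```text
time: 21.4
tool_pos: [0.4578, -0.1043, 0.198]
tool_rot: [-3.14, -0.001, 1.571]
contact_force: [0.0, -0.5, -0.0]
opening: 0.0914
grip_force: 0.0
```

Emit:
arm_command(
  xyz=[
    [0, 0, 0],
    [0, 0, 0],
    [0, 0, 0],
    [0, 0, 0],
    [0, 0, 0],
    [0, 0, 0],
    [0, 0, 0],
    [0, 0, 0],
    [0, 0, 0],
    [0, 0, 0],
  ],
  spin=[0, 0, 0, 0, 0, 0, 0, 0, 0, 0],
  jaw=-1,
  squeeze=25,
)

```text
time: 22.4
tool_pos: [0.4582, -0.1045, 0.1993]
tool_rot: [3.141, 0.0, 1.571]
contact_force: [0.3, -0.0, 1.0]
opening: 0.039
grip_force: 25.0
```

Emit:
arm_command(
  xyz=[
    [0, 0, 5],
    [0, 0, 10],
    [0, 0, 20],
    [0, 0, 25],
    [0, 0, 25],
    [0, 0, 20],
    [0, 0, 15],
    [0, 0, 0],
  ],
  spin=[0, 0, 0, 0, 0, 0, 0, 0],
)

```text
time: 23.2
tool_pos: [0.4585, -0.1045, 0.3217]
tool_rot: [3.137, 0.002, 1.571]
contact_force: [-0.1, 0.0, -1.2]
opening: 0.0394
grip_force: 25.0
```

Emit:
arm_command(
  xyz=[
    [6, 2, 0],
    [12, 4, 0],
    [16, 5, 0],
    [16, 5, 0],
    [16, 5, 0],
    [16, 5, 0],
    [16, 5, 0],
    [16, 5, 0],
    [16, 5, 0],
    [14, 5, 0],
    [10, 4, 0],
    [6, 2, 0],
    [0.5, 0, 0],
    [0, 0, 0],
  ],
  spin=[4, 8, 8, 8, 8, 8, 8, 8, 8, 8, 8, 4, 2, 0],
)

```text
time: 24.6
tool_pos: [0.6186, -0.0523, 0.3181]
tool_rot: [3.141, -0.002, -3.141]
contact_force: [-0.0, -0.1, -0.8]
opening: 0.0393
grip_force: 25.0
```

Emit:
arm_command(
  xyz=[
    [0, 0, -12],
    [0, 0, -25],
    [0, 0, -25],
    [0, 0, -22],
    [0, 0, -14],
    [0, 0, -8],
    [0, 0, -5],
    [0, 0, -3],
    [0, 0, -2],
    [0, 0, -2],
    [0, 0, 0],
  ],
  spin=[0, 0, 0, 0, 0, 0, 0, 0, 0, 0, 0],
)

```text
time: 25.7
tool_pos: [0.6188, -0.0524, 0.2015]
tool_rot: [-3.142, 0.001, -3.141]
contact_force: [-0.1, -0.2, -1.2]
opening: 0.0393
grip_force: 25.0
```

Emit:
arm_command(
  xyz=[
    [0, 0, -1],
    [0, 0, -1],
    [0, 0, -1],
    [0, 0, 0],
    [0, 0, 0],
  ],
  spin=[0, 0, 0, 0, 0],
)

```text
time: 26.2
tool_pos: [0.6188, -0.0524, 0.1993]
tool_rot: [-3.141, 0.001, -3.141]
contact_force: [-2.4, 1.2, 6.0]
opening: 0.0394
grip_force: 25.0
```

Emit:
arm_command(
  xyz=[
    [0, 0, 0],
    [0, 0, 0],
    [0, 0, 0],
    [0, 0, 0],
    [0, 0, 0],
    [0, 0, 0],
    [0, 0, 8],
    [0, 0, 20],
    [0, 0, 30],
    [0, 0, 40],
    [0, 0, 25],
    [0, 0, 0],
  ],
  spin=[0, 0, 0, 0, 0, 0, 0, 0, 0, 0, 0, 0],
  jaw=1,
)

```text
time: 27.4
tool_pos: [0.6195, -0.0525, 0.3265]
tool_rot: [-3.14, 0.009, -3.141]
contact_force: [-0.2, -0.1, -0.1]
opening: 0.0916
grip_force: 0.0
```

Emit:
arm_command(
  xyz=[
    [3, -10, 0],
    [5, -22, 0],
    [6, -25, 0],
    [6, -25, 0],
    [6, -25, 0],
    [5, -22, 0],
    [3, -12, 0],
    [0, -5, 0],
    [0, 0, 0],
  ],
  spin=[0, 0, 0, 0, 0, 0, 0, 0, 0],
)

```text
time: 28.3
tool_pos: [0.6524, -0.1988, 0.3203]
tool_rot: [3.141, -0.002, 3.141]
contact_force: [-0.2, 0.5, 0.7]
opening: 0.0919
grip_force: 0.0
```

```bash
python3 see.py p3 .619,-.052,.051 .457,-.105,.012; python3 - <<'E'
from cell import *; import numpy as np
c=read_camera("top"); np.savez("top0.npz",**c)
E
python3 b.py | grep "C top"
```

```text
.619,-.052,.051 ztop 0.0548 53 (array([616.9, -53.4,  18.5]), np.float64(0.9))
.457,-.105,.012 ztop 0.0172 126 (array([ 450.7, -121.9,   57. ]), np.float64(4.7))
C top (array([ 457.3, -103.6,   46.8]), np.float64(0.8)) 34 of 54 [(96, array([ 457.3, -104.9]), np.float64(1.0)), (106, array([ 456.7, -110.6]), np.float64(3.0))]
```

View pics/p3.png

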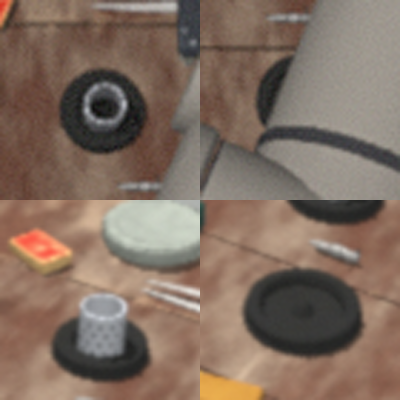

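flask_40 stands in base_40 and base_58 is free. Now flask_58.

Emit:
arm_command(
  xyz=[
    [0, 0, -13],
    [0, 0, -20],
    [0, 0, -20],
    [0, 0, -15],
    [0, 0, -10],
    [0, 0, -10],
    [0, 0, -10],
    [0, 0, -10],
    [0, 0, -5],
    [0, 0, 0],
  ],
  spin=[0, 0, 0, 0, 0, 0, 0, 0, 0, 0],
)

```text
time: 29.45
tool_pos: [0.6525, -0.1984, 0.2073]
tool_rot: [3.141, -0.001, -3.141]
contact_force: [-0.6, -0.5, 0.4]
opening: 0.0918
grip_force: 0.0
```

Emit:
arm_command(
  xyz=[
    [0, 0, 0],
    [0, 0, 0],
    [0, 0, 0],
    [0, 0, 0],
    [0, 0, 0],
    [0, 0, 0],
    [0, 0, 0],
    [0, 0, 0],
    [0, 0, 0],
  ],
  spin=[0, 0, 0, 0, 0, 0, 0, 0, 0],
  jaw=-1,
  squeeze=30,
)

```text
time: 30.35
tool_pos: [0.6527, -0.1984, 0.2085]
tool_rot: [-3.142, 0.0, -3.141]
contact_force: [-0.3, 1.3, 2.5]
opening: 0.0584
grip_force: 30.0
```

Emit:
arm_command(
  xyz=[
    [0, 0, 5],
    [0, 0, 10],
    [0, 0, 20],
    [0, 0, 25],
    [0, 0, 25],
    [0, 0, 20],
    [0, 0, 10],
    [0, 0, 0],
  ],
  spin=[0, 0, 0, 0, 0, 0, 0, 0],
)

```text
time: 31.15
tool_pos: [0.6528, -0.1985, 0.3252]
tool_rot: [-3.14, 0.003, -3.141]
contact_force: [0.1, -0.6, -1.9]
opening: 0.0581
grip_force: 30.0
```

Emit:
arm_command(
  xyz=[
    [-6, 3, 0],
    [-14, 7, 0],
    [-18, 9, 0],
    [-18, 9, 0],
    [-18, 9, 0],
    [-18, 9, 0],
    [-18, 9, 0],
    [-18, 9, 0],
    [-18, 8, 0],
    [-18, 8, 0],
    [-14, 6, 0],
    [-10, 5, 0],
    [-5, 2, 0],
    [-2.5, 1, 0],
    [0, 0, 0],
    [0, 0, 0],
  ],
  spin=[-4, -8, -8, -8, -8, -8, -8, -8, -8, -8, -8, -4, -2, 0, 0, 0],
)

```text
time: 32.75
tool_pos: [0.4573, -0.1045, 0.3229]
tool_rot: [-3.141, -0.0, 1.572]
contact_force: [0.1, 0.1, -0.7]
opening: 0.0582
grip_force: 30.0
```

Emit:
arm_command(
  xyz=[
    [0, 0, -12],
    [0, 0, -25],
    [0, 0, -25],
    [0, 0, -22],
    [0, 0, -14],
    [0, 0, -8],
    [0, 0, -5],
    [0, 0, -3],
    [0, 0, -2],
    [0, 0, -2],
    [0, 0, -2],
    [0, 0, 0],
  ],
  spin=[0, 0, 0, 0, 0, 0, 0, 0, 0, 0, 0, 0],
)

```text
time: 33.95
tool_pos: [0.4572, -0.1044, 0.2033]
tool_rot: [3.141, 0.0, 1.571]
contact_force: [-0.2, 0.4, -1.6]
opening: 0.0584
grip_force: 30.0
```

Emit:
arm_command(
  xyz=[
    [0, 0, -1],
    [0, 0, -1],
    [0, 0, -1],
    [0, 0, -1],
    [0, 0, 0],
    [0, 0, 0],
  ],
  spin=[0, 0, 0, 0, 0, 0],
)

```text
time: 34.55
tool_pos: [0.4571, -0.1044, 0.1994]
tool_rot: [3.141, 0.0, 1.571]
contact_force: [-0.8, 0.7, 3.5]
opening: 0.0581
grip_force: 30.0
```

Emit:
arm_command(
  xyz=[
    [0, 0, 0],
    [0, 0, 0],
    [0, 0, 0],
    [0, 0, 0],
    [0, 0, 0],
    [0, 0, 0],
    [0, 0, 8],
    [0, 0, 20],
    [0, 0, 30],
    [0, 0, 40],
    [0, 0, 30],
    [0, 0, 20],
    [0, 0, 0],
  ],
  spin=[0, 0, 0, 0, 0, 0, 0, 0, 0, 0, 0, 0, 0],
  jaw=1,
)

```text
time: 35.85
tool_pos: [0.4576, -0.1046, 0.3505]
tool_rot: [3.135, 0.002, 1.571]
contact_force: [0.9, 0.4, -1.5]
opening: 0.092
grip_force: 0.0
```

Emit:
arm_command(
  xyz=[
    [2, 15, 0],
    [5, 33, 0],
    [5, 33, 0],
    [5, 33, 0],
    [5, 33, 0],
    [5, 33, 0],
    [5, 33, 0],
    [5, 33, 0],
    [5, 33, 0],
    [5, 33, 0],
    [5, 33, 0],
    [5, 33, 0],
    [4, 21, 0],
    [2, 10, 0],
    [0, 2, 0],
    [0, 0, 0],
  ],
  spin=[4, 8, 8, 8, 8, 8, 8, 8, 8, 8, 8, 4, 2, 0, 0, 0],
)

```text
time: 37.45
tool_pos: [0.52, 0.306, 0.3467]
tool_rot: [-3.141, -0.001, 3.141]
contact_force: [0.7, -0.4, -0.0]
opening: 0.092
grip_force: 0.0
```

```bash
python3 see.py p4 .457,-.104,.057 .431,-.275,.063 .619,-.052,.051 .653,-.199,.012; python3 - <<'E'
from cell import *; import numpy as np
c=read_camera("top"); np.savez("top0.npz",**c)
E
python3 b.py | grep "B top"
```

```text
.457,-.104,.057 ztop 0.0608 71 (array([ 456.7, -106.3,   27.6]), np.float64(0.8))
.431,-.275,.063 ztop 0.0670 89 (array([ 430.6, -275.4,   32. ]), np.float64(0.9))
.619,-.052,.051 ztop 0.0547 53 (array([616.9, -53.3,  18.6]), np.float64(1.0))
.653,-.199,.012 ztop 0.0172 412 (array([ 652.4, -198.6,   27.6]), np.float64(8.4))
B top (array([ 652. , -198.4,   38.2]), np.float64(0.6)) 90 of 90 [(78, array([ 652. , -198.5]), np.float64(1.0)), (88, array([ 655.8, -200.4]), np.float64(6.4))]
```

View pics/p4.png

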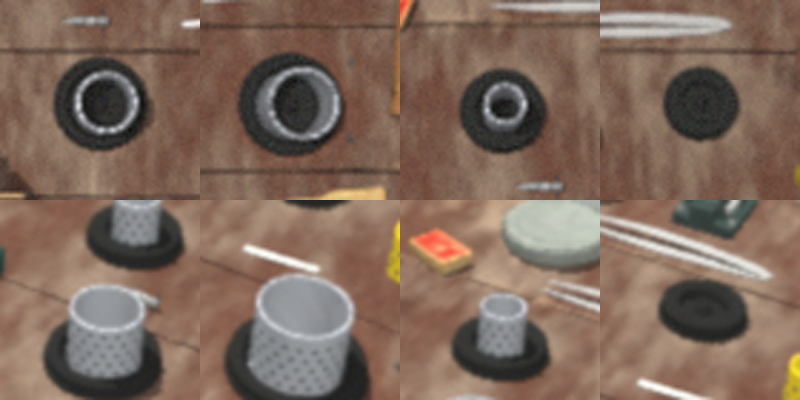

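All three placed flasks sit home and base_32 is clear, centred at about (652.2, -198.5) mm. Fetching flask_32 from the board.

Emit:
arm_command(
  xyz=[
    [0, 0, -15],
    [0, 0, -25],
    [0, 0, -25],
    [0, 0, -20],
    [0, 0, -15],
    [0, 0, -11],
    [0, 0, -10],
    [0, 0, -10],
    [0, 0, -7],
    [0, 0, -3],
    [0, 0, 0],
  ],
  spin=[0, 0, 0, 0, 0, 0, 0, 0, 0, 0, 0],
)

```text
time: 38.7
tool_pos: [0.5201, 0.3066, 0.206]
tool_rot: [-3.141, -0.0, -3.141]
contact_force: [-0.1, -0.1, -0.7]
opening: 0.0918
grip_force: 0.0
```

Emit:
arm_command(
  xyz=[
    [0, 0, 0],
    [0, 0, 0],
    [0, 0, 0],
    [0, 0, 0],
    [0, 0, 0],
    [0, 0, 0],
    [0, 0, 0],
    [0, 0, 0],
    [0, 0, 0],
    [0, 0, 0],
  ],
  spin=[0, 0, 0, 0, 0, 0, 0, 0, 0, 0],
  jaw=-1,
  squeeze=25,
)

```text
time: 39.7
tool_pos: [0.5202, 0.3066, 0.2062]
tool_rot: [3.142, -0.0, -3.141]
contact_force: [-0.2, -0.6, 0.2]
opening: 0.0312
grip_force: 25.0
```

Emit:
arm_command(
  xyz=[
    [0, 0, 5],
    [0, 0, 10],
    [0, 0, 20],
    [0, 0, 30],
    [0, 0, 30],
    [0, 0, 20],
    [0, 0, 10],
    [0, 0, 0],
  ],
  spin=[0, 0, 0, 0, 0, 0, 0, 0],
)

```text
time: 40.5
tool_pos: [0.5203, 0.3066, 0.333]
tool_rot: [3.14, 0.003, -3.141]
contact_force: [-0.2, -0.1, -0.9]
opening: 0.0311
grip_force: 25.0
```

Emit:
arm_command(
  xyz=[
    [4, -16, 0],
    [9, -34, 0],
    [9, -34, 0],
    [9, -34, 0],
    [9, -34, 0],
    [9, -34, 0],
    [9, -34, 0],
    [9, -34, 0],
    [9, -34, 0],
    [9, -34, 0],
    [9, -34, 0],
    [9, -34, 0],
    [9, -34, 0],
    [9, -34, 0],
    [7, -30, 0],
    [4, -12, 0],
    [0, -5, 0],
    [0, 0, 0],
    [0, 0, 0],
  ],
  spin=[0, 0, 0, 0, 0, 0, 0, 0, 0, 0, 0, 0, 0, 0, 0, 0, 0, 0, 0],
)

```text
time: 42.4
tool_pos: [0.652, -0.1972, 0.3309]
tool_rot: [3.141, -0.001, -3.14]
contact_force: [-0.4, -0.0, -1.1]
opening: 0.0309
grip_force: 25.0
```

Emit:
arm_command(
  xyz=[
    [0, 0, -12],
    [0, 0, -25],
    [0, 0, -25],
    [0, 0, -22],
    [0, 0, -14],
    [0, 0, -10],
    [0, 0, -8],
    [0, 0, -6],
    [0, 0, -4],
    [0, 0, -2],
    [0, 0, 0],
  ],
  spin=[0, 0, 0, 0, 0, 0, 0, 0, 0, 0, 0],
)

```text
time: 43.5
tool_pos: [0.6522, -0.1985, 0.2034]
tool_rot: [-3.142, 0.0, -3.141]
contact_force: [-0.3, -0.6, -1.0]
opening: 0.0308
grip_force: 25.0
```

Emit:
arm_command(
  xyz=[
    [0, 0, -1],
    [0, 0, -1],
    [0, 0, -1],
    [0, 0, -1],
    [0, 0, -0.5],
    [0, 0, 0],
    [0, 0, 0],
  ],
  spin=[0, 0, 0, 0, 0, 0, 0],
)

```text
time: 44.2
tool_pos: [0.6522, -0.1985, 0.1992]
tool_rot: [-3.142, 0.0, -3.141]
contact_force: [-1.2, 1.2, 4.5]
opening: 0.0308
grip_force: 25.0
```

Floor contact at the expected height. I release, rise and swing clear for a final check.

Emit:
arm_command(
  xyz=[
    [0, 0, 0],
    [0, 0, 0],
    [0, 0, 0],
    [0, 0, 0],
    [0, 0, 0],
    [0, 0, 0],
    [0, 0, 8],
    [0, 0, 20],
    [0, 0, 30],
    [0, 0, 40],
    [0, 0, 40],
    [0, 0, 20],
    [0, 0, 0],
  ],
  spin=[0, 0, 0, 0, 0, 0, 0, 0, 0, 0, 0, 0, 0],
  jaw=1,
)

```text
time: 45.5
tool_pos: [0.6525, -0.1985, 0.3618]
tool_rot: [-3.138, 0.008, -3.141]
contact_force: [0.8, 0.1, 0.7]
opening: 0.0917
grip_force: 0.0
```

Emit:
arm_command(
  xyz=[
    [-4, 15, 0],
    [-10, 40, 0],
    [-10, 40, 0],
    [-10, 40, 0],
    [-10, 40, 0],
    [-10, 40, 0],
    [-10, 40, 0],
    [-10, 40, 0],
    [-10, 40, 0],
    [-10, 40, 0],
    [-10, 40, 0],
    [-10, 40, 0],
    [-10, 40, 0],
    [-4, 15, 0],
    [0, 0, 0],
    [0, 0, 0],
  ],
  spin=[0, 0, 0, 0, 0, 0, 0, 0, 0, 0, 0, 0, 0, 0, 0, 0],
)

```text
time: 47.1
tool_pos: [0.5238, 0.3111, 0.3557]
tool_rot: [-3.14, -0.002, -3.141]
contact_force: [-0.9, -1.0, -0.3]
opening: 0.0917
grip_force: 0.0
```

```bash
python3 see.py p5 .652,-.198,.047 .619,-.052,.051 .457,-.104,.057 .431,-.275,.063
```

```text
.652,-.198,.047 ztop 0.0497 36 (array([ 652.1, -199.2,   14.1]), np.float64(1.1))
.619,-.052,.051 ztop 0.0538 52 (array([617. , -53.4,  18.6]), np.float64(0.8))
.457,-.104,.057 ztop 0.0611 69 (array([ 456.7, -106.4,   27.5]), np.float64(0.8))
.431,-.275,.063 ztop 0.0667 87 (array([ 430.6, -275.4,   31.9]), np.float64(0.9))
```

View pics/p5.png

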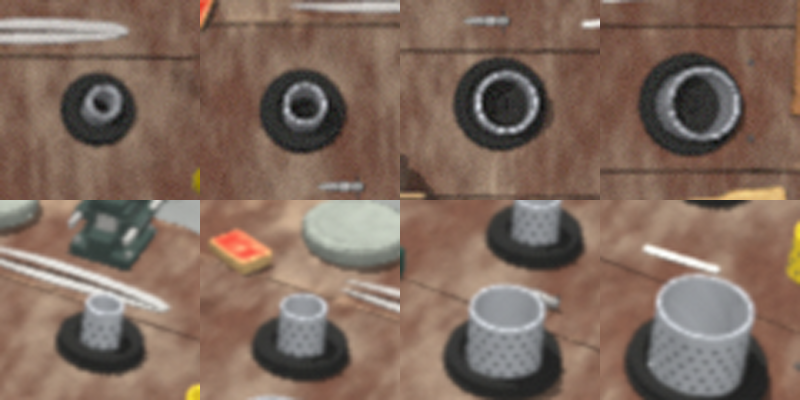

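All four flasks stand upright in their own recesses, and their tops are at the seated heights with the same camera bias on each. Handing in.

```bash
python3 -c "
from cell import *
print(hand_in())"
```

```text
the job is handed in; nothing more can be done
None
```

All four flasks are on their own bases, upright and fully down in the recesses by the final camera check, and the job was handed in at about 47 s of the 144 s; the hand-in gave no verdict.

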